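# Clear the guide bridge and hold the probe centred in the sample beaker

## Robot

A 6-joint arm with a two-finger parallel gripper is mounted at the origin on the work surface. World frame = base frame: x ahead of the robot, y to its left, z up, the work surface at z = 0. Lengths are in m, angles in rad, forces in N, time in s.
With the tool pointing down it reaches from about 0.25 to 0.775 m from the base axis. Payload 4 kg.
Tool frame: the origin (TCP) lies midway between the tips of the shut fingers; the grasp point (between the pads) lies 19 mm behind it; z points along the fingers, y is the direction in which the jaws open and shut (so a half turn about z gives the same grasp; the last joint's range is limited). The gripper opens to 85 mm and grips with 20 to 120 N. Pads are 22 mm wide; open, the fingers measure 114 mm over their backs; the gripper's body (76 mm by 85 mm) begins 54 mm behind the grasp point. The pads swing forward as they close: fully open they stand 13 mm farther back than shut.
Start: joints at [-1.449, 0.087, 1.371, -0, 1.684, -0.103], TCP at [0.123, -0.536, 0.231] pointing down, gripper open.
Joint ranges: [-3.1, 3.1], [-0.76, 2.03], [0.27, 2.55], [-1.08, 4.22], [0.17, 2.65], [-2.57, 2.57]. Speed limits (rad/s): [2.79, 2.79, 3.14, 3.14, 3.14, 3.14].

## Interface

Orientations are given as a unit quaternion [x, y, z, w].
In Python, from cell import r gives the robot as it stands.
- The arm moves only by the shell command python3 -m handwheel 'ROWS' [FORCE]. ROWS is JSON, a list of rows, each a list of 7 numbers: the shift along the tool's x, y, z in mm, then the turn, a rotation vector about the tool's x, y, z in rad, then the opening, from -1 (shut) to 1 (fully open), so that 0 is half open. In form: [[x, y, z, ax, ay, az, grip], ...]. A call has 1 to 20 rows; each row is the pose to reach, as a shift and turn from the pose measured when the call began, along the tool's axes at that moment; what a row does not reach only later rows make up. A row lasts 1/8 s, in which the tool goes at most 62.5 mm and 10.7 degrees, less where a joint would pass 70% of its speed; a pose out of reach is approached as far as the arm can. A call with a gripper value outside its range is refused whole. The fingers move at their own pace and stop on an object; FORCE is the grip in N (left out, the last holds). Time passes only in rows, so rows that repeat a pose let the fingers close. It gives the time, the measured TCP pose, the force and the opening at its end, in the units of the state.
- r.observe(): the state, without advancing time (a new reading comes with each control period).
- r.get_image(name): name is "side" or "top" or "wrist"; returns (picture, depth): 480x640x3 uint8, red, green, blue; 480x640 float32, m along the optical axis (not along the pixel's ray), 0 where there is no reading.
- r.get_calibration(name): a dict with "K" (3x3 intrinsics, pixels), "D" ([k1, k2, p1, p2, k3] as OpenCV has them; the pictures are not rectified), "rvec" (rotation vector, rad) and "tvec" (3), from world to camera coordinates, as OpenCV has them. Camera axes: x right, y down, z forward; pixel columns grow to the right and rows downward; lengths in m; the calibration is good to about 2 mm. A picture is of the moment at which its call begins: read the wrist's pose just before it. get_calibration takes no time and is no camera call; for the wrist camera it gives the pose at the moment of the call.
- r.job_done(): hands the job in, once; it reports no verdict.
Trained networks look in the newest picture that a camera, given by its name, has taken for a name from the list of things; names that differ only in an ending like _2 or _b are one class to them, and where a whole thing is asked for, a point or a joint stands for the part that bears it (a point fixed in the world has none). Each returns a list of dicts, best first, with "score" (0 to 1); they miss things now and then, are a little off and sometimes report something else, mostly with a low value. They report only what shows in the picture. A call takes as long as a camera call. They do not tell look-alikes from the thing itself.
- r.look_for(camera, query): "pixel" ([column, row] in pixels, amid what is visible of it).
The state is a dict: "t": time; "q": joint angles; "joint_vel": joint speeds; "tau": joint torques, N m; "tcp_pos": TCP position; "orientation": TCP orientation; "contact_force": force on the tool from outside, world axes, zero at the start; "ft_torque": the same for the moment, N m; "width": finger opening in m.
Only numpy, scipy, OpenCV 4.12 (cv2) and the standard library are available. Lean on these libraries where they do the work, as an engineer would, in place of code of your own. Each camera call takes 0.05 s, during which the arm holds its last target.

## Task

A kit box has been left on top of the guide bridge and covers its hole: first put it squarely on top of the stack of two matching boxes, setting it down rather than dropping it, and let go of it. Then take the probe out of its stand by the handle and lower its stem through the guide hole, without touching the bridge or the beaker with the probe, until the orange band on the stem is level with the top of the bridge. Finish while still holding the probe there, upright, centred in the hole and still, after holding it so for at least two seconds; leave the other things on the bench where they are.

Things in the scene. Friction and masses are not known exactly. Their poses are not given: they have to be found in the camera images.
- kit_box_center (a point): Centre of the loose kit box to be stacked: a closed white carton with a light-blue stripe round its foot, 56 (x) x 100 (y) x 40 (z) mm, 0.10 to 0.23 kg. It starts flat on the guide bridge, covering the hole. Its 56 mm sides overhang the bridge plate a little, so it can be gripped across its x axis from above.
- mid_box_center (a point): Centre of the upper box of the stack: same carton, same size and axes, loose, lying on the low box; its top is 20 mm above this point.
- low_box_center (a point): Centre of the lowest box of the stack: same carton, same size and axes, loose, flat on the bench.
- guide_mouth (a point): Centre of the guide hole at the top face of the bridge, 130 mm above the bench. The bridge is fixed: an aluminium plate 48 (x) x 150 (y) x 15 (z) mm with an upright round through hole 24 mm across ringed by a black mark, on two legs at its y ends, on a grey base 100 x 164 mm. A fixed open glass beaker (inside about 56 mm across, rim 84 mm and inner floor 16 mm above the bench) stands right below the hole. Axes: those of the bridge, z up.
- probe_grip (a point): Middle of the probe's handle (half-way up), the place to grip it. The probe is one stiff upright part, 0.07 to 0.12 kg: round blue handle 24 mm across and 64 mm tall (from 32 below to 32 mm above this point), black cap 6 mm above it, black flange 34 mm across and 6 mm thick under it, and below the flange a round steel stem 8 mm across and 100 mm long. z runs up along the stem's axis, which passes through this point.
- probe_band (a point): Middle of the orange band (14 mm tall) on the probe's stem, on its axis: 68 mm below probe_grip and 70 mm above the tip.
- probe_tip (a point): Lower end of the probe's stem, on its axis, 138 mm below probe_grip.
- stand_top (a point): Centre of the hole at the top face of the probe's stand, 112 mm above the bench. The stand is fixed: a white plate 64 x 64 mm on two walls and a grey base 85 x 85 mm. The probe hangs in its 16 mm hole with the flange resting on the plate; pull it straight up by at least 105 mm to free it.
- jar: Bystander: clear jar with white lid, 56 mm across, 75 mm tall; origin at the centre of its underside.
- pot: Bystander: specimen pot with yellow lid, 48 mm across, 62 mm tall; origin at the centre of its underside.
- marker: Bystander: flat yellow marker with black cap lying along its x axis, 125 x 18 x 16 mm; origin on its underside, 20 mm from its middle towards the yellow end.
- timer: Bystander: small white timer lying flat, 55 x 75 x 24 mm; origin at the centre of its underside.
- rack: Bystander: blue tube rack with capped tubes, 70 x 210 mm, 84 mm tall to the caps; origin at the centre of its underside.
There are look-alikes about, which are no part of the job. What is meant by the part that bears probe_grip is not red, and is the smaller of those in its own colour.

How it is judged:
On the way, in this order (a step that is already met when the one before it is completed fails the run):
1. the kit box lies squarely on top of the stack and is let go (x of kit_box_center in the frame of mid_box_center between -0.009 and 0.009 m and y of kit_box_center in the frame of mid_box_center between -0.009 and 0.009 m and z of kit_box_center in the frame of mid_box_center between 0.034 and 0.046 m and angle between the x axis of kit_box_center and the x axis of mid_box_center, either way round below 0.14 rad and x of mid_box_center in the frame of low_box_center between -0.009 and 0.009 m and y of mid_box_center in the frame of low_box_center between -0.009 and 0.009 m and z of mid_box_center in the frame of low_box_center between 0.034 and 0.046 m and angle between the x axis of mid_box_center and the x axis of low_box_center, either way round below 0.14 rad and distance of low_box_center from where it was at the start of the episode below 0.02 m and contact force between the fingers and kit_box below 0.05 N and linear speed of kit_box below 0.02 m/s), for 0.3 s.
2. the probe is lifted out of its stand, tip above the bridge top, held by the fingers (height (world z) of probe_tip above 0.132 m and contact force between the fingers and probe above 1 N), for 0.05 s.
3. the probe is held upright, centred and still in the guide hole, orange band level with the bridge top, for two seconds (contact force between the fingers and probe above 1 N and horizontal distance between probe_band and guide_mouth below 0.005 m and z of probe_band in the frame of guide_mouth between -0.009 and 0.009 m and angle between probe_band's own z axis and vertical below 0.09 rad and contact force between probe and bridge below 0.3 N and linear speed of probe below 0.02 m/s), for 2 s.
At the end, for the whole second after the job is handed in: Probe held still by the fingers, untouched otherwise: band within 5 mm of the hole's axis and 9 mm of the bridge top's height, tilt under 0.09 rad. Boxes stacked within 9 mm and 0.14 rad of square, top one released; low box moved under 20 mm, bystanders under 30 mm (all of step 1 and all of step 3 and distance of each of jar, pot, marker, timer, rack from where it was at the start of the episode below 0.03 m); the arm keeps its last pose, push and grip.
It fails at once if the probe touches the bridge, its bore or the beaker (0.3 N or more) (contact force between probe and bridge above 0.3 N).
It fails at once if the kit box is let go more than 15 mm above its place on the stack (contact force between the fingers and kit_box below 0.05 N and z of kit_box_center in the frame of mid_box_center above 0.055 m and horizontal distance between kit_box_center and mid_box_center below 0.06 m).
It fails at once if a bystander (jar, pot, marker, timer or tube rack) is moved by more than 30 mm (distance of any of jar, pot, marker, timer, rack from where it was at the start of the episode above 0.03 m).
It also fails if it takes over 67 s, if anything falls off the work surface, if the arm or the gripper's body presses on something with over 40 N, if the wrist force passes 120 N, or if a joint passes its speed limit or range.

## Working session

There is one attempt and no reset: what is moved stays moved. The work goes in short steps, Python scripts to look and compute and a shell command to move; the robot and the scene stay as the last step left them, time stands still between calls to the robot, and variables do not carry over. Pictures are saved under pics/ and viewed, and the job is handed in when it is done.

```bash
ls; mkdir -p pics; python3 - <<'E'
from cell import r
import cv2
print(r.observe())
for n in ("side","top","wrist"):
    im,d=r.get_image(n)
    cv2.imwrite(f"pics/{n}0.png",im[:,:,::-1])
    c=r.get_calibration(n); print(n,c)
E
```

```text
pics
{'t': 0.0, 'q': array([-1.44908423e+00,  8.79495332e-02,  1.37229027e+00, -8.98036831e-06,
        1.68360973e+00, -1.03106587e-01]), 'joint_vel': array([ 0.00107227, -0.00047883,  0.00225443,  0.00148313, -0.00187175,
       -0.00078683]), 'tau': array([-9.13828317e-04, -3.51872742e+01, -3.13274074e+01, -1.79052677e-04,
        1.09098747e-02,  9.54510881e-06]), 'tcp_pos': array([ 0.12253779, -0.53564952,  0.23012386]), 'orientation': array([ 9.93688144e-01,  1.12172189e-01, -1.49594670e-05, -1.12835015e-03]), 'contact_force': array([0.30775395, 0.94261568, 0.17422832]), 'ft_torque': array([ 0.03688604, -0.04227302,  0.01875042]), 'width': 0.08503205193588938}
side {'K': array([[613.75501917,   0.        , 321.91239862],
       [  0.        , 613.75501917, 227.9032837 ],
       [  0.        ,   0.        ,   1.        ]]), 'D': array([0.04436734, 0.        , 0.        , 0.        , 0.        ]), 'rvec': array([ 0.9223458 , -2.21840572,  1.31890903]), 'tvec': array([0.38537462, 0.32276392, 1.10520478])}
top {'K': array([[508.65436195,   0.        , 320.83073708],
       [  0.        , 508.65436195, 236.14969418],
       [  0.        ,   0.        ,   1.        ]]), 'D': array([-0.01895531,  0.        ,  0.        ,  0.        ,  0.        ]), 'rvec': array([ 2.14984669, -2.10750194,  0.21227631]), 'tvec': array([-0.07444167,  0.57062397,  1.00947972])}
wrist {'K': array([[341.07734241,   0.        , 317.0493296 ],
       [  0.        , 341.07734241, 234.75425497],
       [  0.        ,   0.        ,   1.        ]]), 'D': array([0.00202965, 0.        , 0.        , 0.        , 0.        ]), 'rvec': array([-2.28930001,  1.82551102,  0.24526233]), 'tvec': array([-0.54902431, -0.034163  ,  0.37868482])}
```

View pics/side0.png

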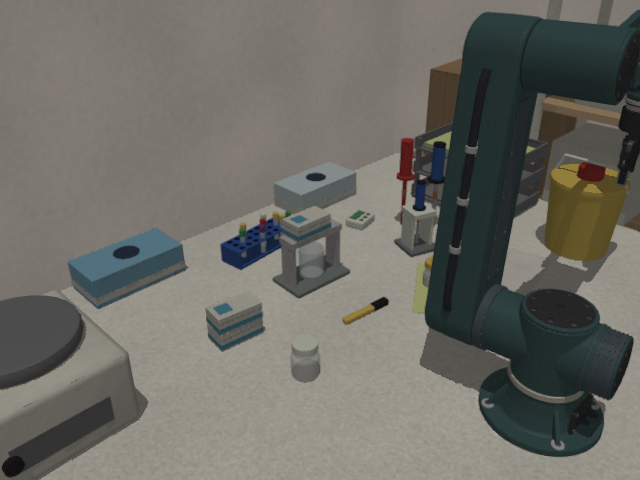

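View pics/top0.png

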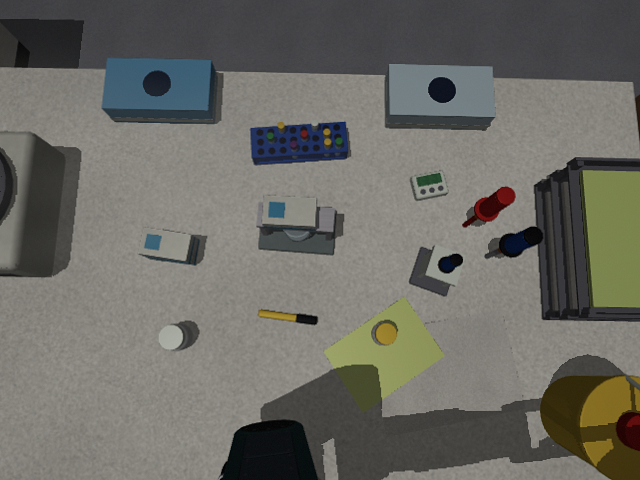

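View pics/wrist0.png

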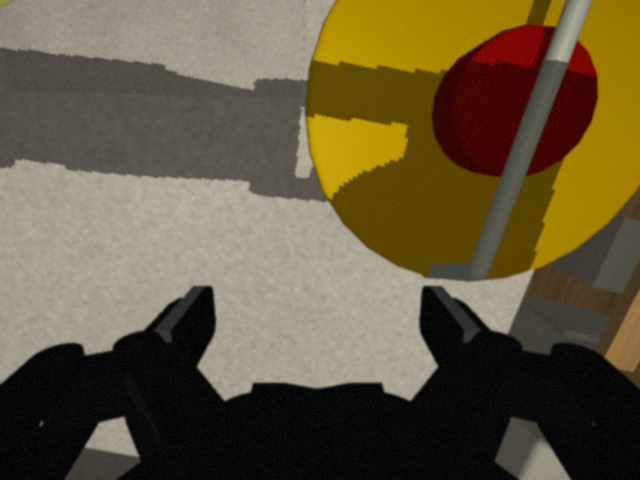

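Top view (x up, y left): the kit box is on the bridge at (291,212), the two-box stack at (170,245), the jar at (172,337), the marker at (288,317), the pot at (386,333), the timer at (429,184) and the rack at (300,142). Probe candidates are red at (490,205), tall blue at (520,240), and small blue in the white stand at (450,263). By the description it is the small blue one.

```bash
cat > h.py <<'E'
from cell import r
import cv2, numpy as np
from scipy.spatial.transform import Rotation as R
def cloud(n,save=None):
    c=r.get_calibration(n); im,d=r.get_image(n)
    if save: cv2.imwrite(f"pics/{save}.png",im[:,:,::-1])
    v,u=np.mgrid[0:480,0:640]
    p=cv2.undistortPoints(np.stack([u,v],-1).reshape(-1,1,2).astype(float),c["K"],c["D"]).reshape(480,640,2)
    P=np.dstack([p*d[...,None],d]); Rm=cv2.Rodrigues(c["rvec"])[0]
    W=(P-c["tvec"])@Rm; W[d==0]=np.nan
    return im,W,c
def proj(c,pts): return cv2.projectPoints(np.array(pts,float).reshape(-1,3),c["rvec"],c["tvec"],c["K"],c["D"])[0].reshape(-1,2)
def rect(W,x,y,zlo,zhi,rad=.09):
    with np.errstate(invalid='ignore'):
        m=(abs(W[...,0]-x)<rad)&(abs(W[...,1]-y)<rad)&(W[...,2]>zlo)&(W[...,2]<zhi)
    q=W[m]; return q,cv2.minAreaRect((q[:,:2]*1000).astype(np.float32))
def show():
    o=r.observe(); print("t",round(o["t"],2),"tcp",o["tcp_pos"].round(4),"R",R.from_quat(o["orientation"]).as_matrix().round(4).tolist(),"F",o["contact_force"].round(2),"w",round(o["width"],4))
E
python3 - <<'E'
from h import *
im,W,c=cloud("top")
for n in ("kit_box_center","mid_box_center","low_box_center","guide_mouth","probe_grip","stand_top"):
    for k in r.look_for("top",n):
        u,v=map(int,k["pixel"]); print(n,k["pixel"],round(k["score"],2),W[v,u].round(3))
for (u,v),zl,zh in (((291,212),.16,.18),((170,245),.07,.09),((440,270),.105,.12)):
    w=W[v,u]; q,rc=rect(W,w[0],w[1],zl,zh); print((u,v),w.round(3),len(q),q.mean(0).round(4),q[:,2].std().round(4),rc)
for (u,v) in ((452,262),(530,236),(505,196)): print((u,v),W[v,u].round(4))
cv2.imwrite("pics/crop1.png",cv2.resize(im[170:300,400:560,::-1],(800,650))[:600])
cs=r.get_calibration("side")
show()
E
```

```text
kit_box_center [290.4, 210.3] 0.57 [ 0.599 -0.003  0.17 ]
mid_box_center [165.3, 245.4] 0.73 [0.542 0.253 0.08 ]
mid_box_center [174.3, 336.8] 0.15 [0.361 0.224 0.072]
low_box_center [193.0, 252.2] 0.56 [0.536 0.206 0.035]
low_box_center [448.7, 265.6] 0.18 [ 0.501 -0.298  0.168]
guide_mouth [303.1, 236.0] 0.71 [ 0.568 -0.026  0.074]
probe_grip [518.4, 241.6] 0.69 [ 0.54  -0.412  0.217]
probe_grip [489.9, 205.5] 0.57 [ 0.607 -0.366  0.207]
probe_grip [453.8, 263.1] 0.55 [ 0.502 -0.302  0.189]
stand_top [430.9, 270.4] 0.87 [ 0.499 -0.278  0.108]
(291, 212) [ 0.594 -0.005  0.173] 1599 [ 0.5964 -0.0009  0.1701] 0.002 ((597.6286010742188, -0.7550849914550781), (100.32107543945312, 57.24361801147461), 88.32534790039062)
(170, 245) [0.542 0.242 0.082] 1388 [0.5436 0.2531 0.0802] 0.0022 ((544.29931640625, 253.93679809570312), (102.6935043334961, 56.50212097167969), 82.13182830810547)
(440, 270) [ 0.498 -0.296  0.116] 828 [ 0.5058 -0.3022  0.1124] 0.0026 ((508.4351806640625, -307.3065185546875), (64.97929382324219, 65.06070709228516), 70.72447967529297)
(452, 262) [ 0.504  -0.3005  0.188 ]
(530, 236) [ 0.5437 -0.4216  0.2451]
(505, 196) [ 0.6117 -0.3784  0.2534]
t 0.5 tcp [ 0.1226 -0.5362  0.2313] R [[0.9748, 0.223, 0.0], [0.223, -0.9748, -0.0], [0.0, 0.0, -1.0]] F [-0.21 -0.02 -0.2 ] w 0.0854
```

View pics/crop1.png

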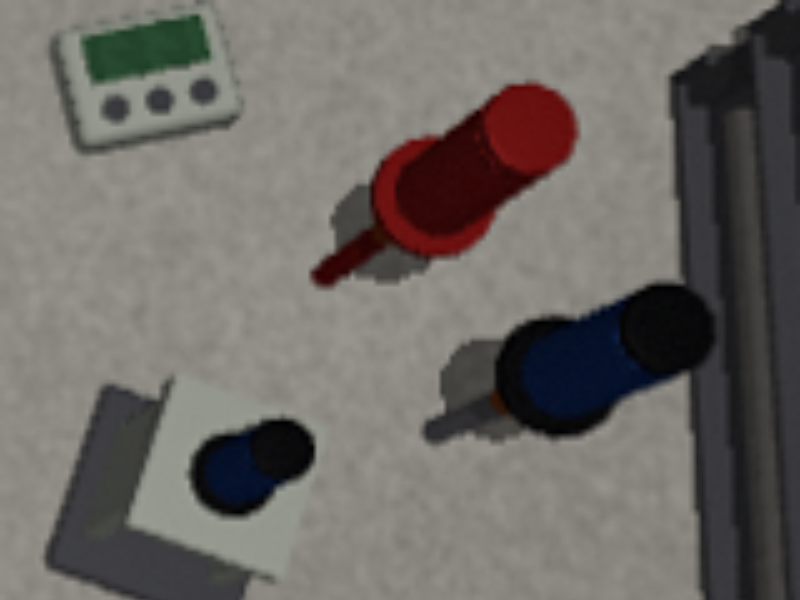

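The pick is the small blue probe in the stand: crop centre about (260,470), full-image (450,263). The tall blue one and the red one are larger decoys.

```bash
cat >> h.py <<'E'
def to(p,yang):
    """rows shift (mm) and turn to reach tcp p, pointing down, tool y at world angle yang (deg)"""
    o=r.observe(); R0=R.from_quat(o["orientation"]); a=np.radians(yang)
    y=np.array([np.cos(a),np.sin(a),0]); z=np.array([0,0,-1.]); x=np.cross(y,z)
    R1=R.from_matrix(np.stack([x,y,z],1))
    print("shift",(R0.inv().apply(np.array(p)-o["tcp_pos"])*1000).round(1),"turn",(R0.inv()*R1).as_rotvec().round(4))
E
python3 - <<'E'
from h import *
to([.597,-.001,.27],-1.7)
E
```

```text
shift [ 581.8 -415.9  -38.7] turn [ 0.      0.     -1.3163]
```

```bash
python3 -m handwheel '[[40,-25,-40,0,0,-0.12,1],[85,-60,-45,0,0,-0.24,1],[130,-93,-45,0,0,-0.36,1],[175,-125,-45,0,0,-0.48,1],[220,-157,-45,0,0,-0.6,1],[265,-190,-45,0,0,-0.72,1],[310,-222,-45,0,0,-0.84,1],[355,-254,-45,0,0,-0.96,1],[400,-286,-45,0,0,-1.08,1],[445,-318,-45,0,0,-1.2,1],[490,-350,-40,0,0,-1.316,1],[535,-383,-40,0,0,-1.316,1],[570,-407,-39,0,0,-1.316,1],[581.8,-415.9,-38.7,0,0,-1.316,1],[581.8,-415.9,-38.7,0,0,-1.316,1],[581.8,-415.9,-38.7,0,0,-1.316,1],[581.8,-415.9,-38.7,0,0,-1.316,1]]' 40
python3 - <<'E'
from h import *
show()
im,W,c=cloud("wrist","w1")
q,rc=rect(W,.597,0,.16,.18); print(len(q),q[:,2].mean(),rc)
im,W,c=cloud("side","s1")
E
```

```text
t: 2.62
tcp_pos: [0.5965, -0.0023, 0.2706]
orientation: [0.718, 0.696, 0.0, 0.0]
contact_force: [-0.6, -0.2, 0.6]
width: 0.0852
t 2.62 tcp [ 0.5965 -0.0023  0.2706] R [[0.0318, 0.9995, 0.0007], [0.9995, -0.0318, -0.0004], [-0.0004, 0.0007, -1.0]] F [-0.64 -0.19  0.64] w 0.0852
9908 0.16966657695226922 ((599.6030883789062, -0.7909812927246094), (99.57504272460938, 56.18931198120117), 88.21573638916016)
```

View pics/w1.png

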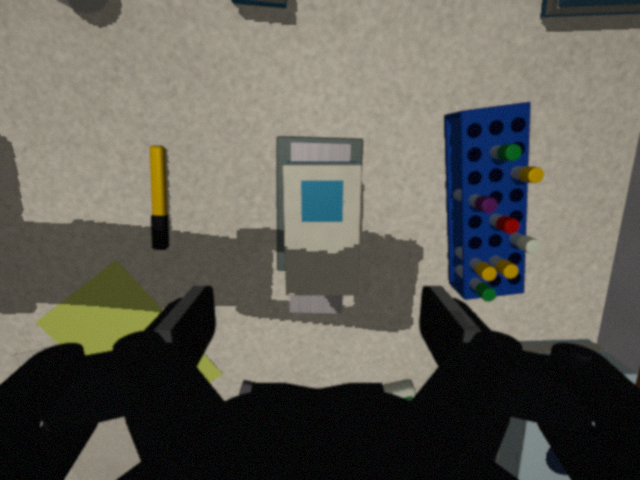

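The kit box is centred at (0.5996,-0.0008) with its top at z=0.1697 and measures 99.6x56.2 mm, which matches its stated size. In the wrist view it is at (322,228), midway between the fingers.

```bash
python3 -m handwheel '[[1.5,2.5,30,0,0,0,1],[1.5,2.5,70,0,0,0,1],[1.5,2.5,100,0,0,0,1],[1.5,2.5,125,0,0,0,1],[1.5,2.5,138,0,0,0,1],[1.5,2.5,140.5,0,0,0,1],[1.5,2.5,140.5,0,0,0,1],[1.5,2.5,140.5,0,0,0,1]]' 
python3 - <<'E'
from h import *
show()
im,W,c=cloud("side","s2")
cv2.imwrite("pics/s2c.png",cv2.resize(im[170:300,230:390,::-1],(738,600)))
E
```

```text
t: 3.72
tcp_pos: [0.6001, -0.0007, 0.1316]
orientation: [0.718, 0.696, 0.001, 0.001]
contact_force: [0.0, 0.0, -0.0]
width: 0.0853
t 3.73 tcp [ 0.6001 -0.0007  0.1316] R [[0.0316, 0.9995, 0.0034], [0.9995, -0.0316, -0.0005], [-0.0004, 0.0034, -1.0]] F [ 0.01  0.03 -0.01] w 0.0853
```

View pics/s2c.png

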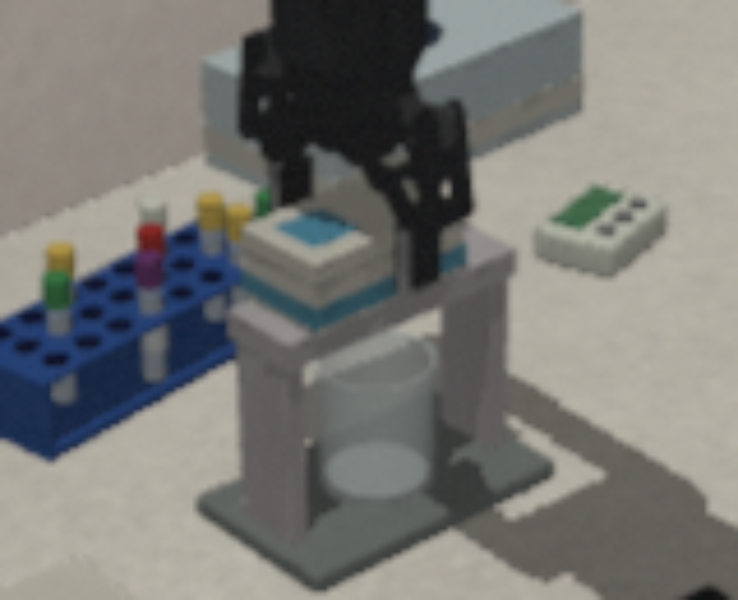

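The fingers straddle the box about mid-height on both sides, with no contact yet. Close and lift.

```bash
python3 -m handwheel '[[0,0,0,0,0,0,0.2],[0,0,0,0,0,0,0],[0,0,0,0,0,0,0],[0,0,0,0,0,0,-0.2],[0,0,0,0,0,0,-0.2],[0,0,0,0,0,0,-0.2]]' 40
python3 - <<'E'
from h import *
show()
E
```

```text
t: 4.53
tcp_pos: [0.6004, -0.0007, 0.1322]
orientation: [0.718, 0.696, 0.001, 0.002]
contact_force: [-0.3, 0.8, 5.4]
width: 0.0555
t 4.53 tcp [ 0.6004 -0.0007  0.1322] R [[0.0315, 0.9995, 0.0045], [0.9995, -0.0315, -0.0005], [-0.0004, 0.0045, -1.0]] F [-0.26  0.81  5.37] w 0.0555
```

```bash
python3 -m handwheel '[[0,0,-8,0,0,0,-0.3],[0,0,-25,0,0,0,-0.3],[0,0,-50,0,0,0,-0.3],[0,0,-80,0,0,0,-0.3],[0,0,-80,0,0,0,-0.3],[0,0,-80,0,0,0,-0.3],[0,0,-80,0,0,0,-0.3]]'
python3 - <<'E'
from h import *
show()
im,W,c=cloud("wrist","w3")
o=r.observe(); z=o["tcp_pos"][2]
q=W[(abs(W[...,2]-(z+.038))<.006)&(abs(W[...,0]-.6)<.032)&(W[...,1]<.06)&(W[...,1]>-.1)]
print("kit top",len(q),q.min(0),q.max(0),np.median(q,0))
im,W,c=cloud("top","t3")
q,rc=rect(W,.544,.253,.07,.09); print(len(q),q[:,2].mean(),rc)
q=W[(abs(W[...,2]-(z+.038))<.012)&(abs(W[...,0]-.6)<.06)&(abs(W[...,1])<.1)]
print("kit top",len(q),q.min(0),q.max(0),np.median(q,0))
to([.544,.2539,.24],-8)
im,W,c=cloud("side","s3")
E
```

```text
t: 5.4
tcp_pos: [0.5991, -0.0006, 0.2101]
orientation: [0.718, 0.696, 0.0, 0.0]
contact_force: [0.4, -0.1, -2.4]
width: 0.0555
t 5.4 tcp [ 0.5991 -0.0006  0.2101] R [[0.0315, 0.9995, 0.0007], [0.9995, -0.0315, -0.0002], [-0.0002, 0.0007, -1.0]] F [ 0.37 -0.13 -2.38] w 0.0555
kit top 32541 [ 0.56800411 -0.02392226  0.24225059] [0.63195391 0.04960794 0.25421444] [0.59951328 0.01806308 0.24759009]
1382 0.08023617588609455 ((544.5418701171875, 253.56417846679688), (101.85755157470703, 56.91535949707031), 81.92198944091797)
kit top 343 [ 0.56778057 -0.05141836  0.23648668] [0.61365566 0.04967421 0.2520891 ] [0.5807047  0.03525561 0.24795732]
shift [252.6 -63.3 -29.7] turn [0.0015 0.0002 0.1081]
```

View pics/w3.png

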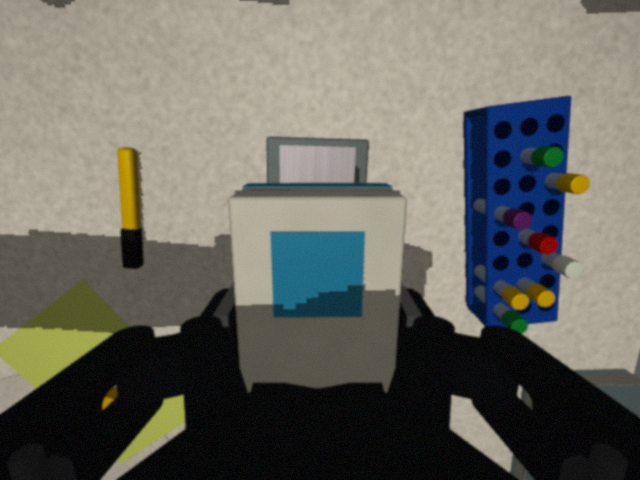

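View pics/t3.png

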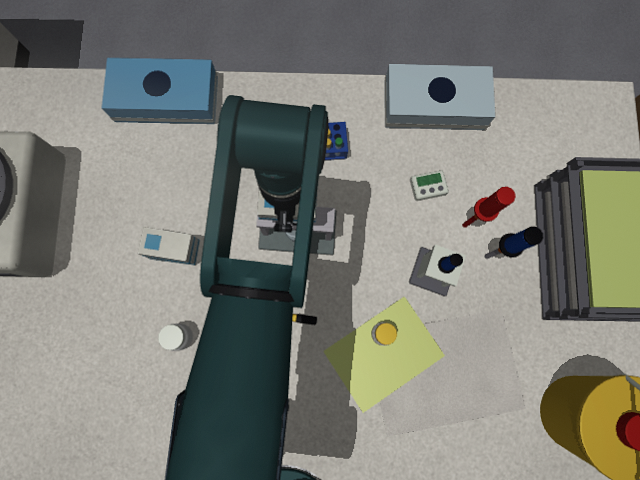

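View pics/s3.png

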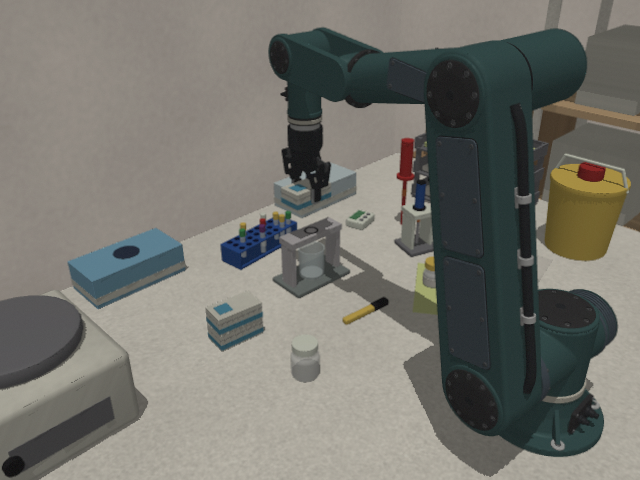

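Held: in the wrist view the box is centred between the fingers at (317,290), its end is at y=0.0497 and its top is 38 mm above the TCP. Next, a move partway to the stack to measure it with the wrist camera.

```bash
python3 -m handwheel '[[10,-3,-15,0,0,0.02,-0.3],[35,-10,-30,0,0,0.05,-0.3],[65,-17,-40,0,0,0.08,-0.3],[95,-25,-45,0,0,0.108,-0.3],[120,-30,-45,0,0,0.108,-0.3],[130,-33,-45,0,0,0.108,-0.3],[130,-33,-45,0,0,0.108,-0.3],[130,-33,-45,0,0,0.108,-0.3]]'
python3 - <<'E'
from h import *
show()
im,W,c=cloud("wrist","w4")
q,rc=rect(W,.544,.253,.07,.09); print(len(q),q[:,2].mean(),rc)
q,rc=rect(W,.544,.253,.02,.055); print(len(q),q[:,2].mean(),rc)
to([.544,.2539,.20],-8)
E
```

```text
t: 6.55
tcp_pos: [0.5707, 0.1296, 0.2558]
orientation: [0.755, 0.656, 0.0, 0.001]
contact_force: [-0.2, -0.5, -2.1]
width: 0.0556
t 6.55 tcp [0.5707 0.1296 0.2558] R [[0.1401, 0.9901, 0.0021], [0.9901, -0.14, -0.0009], [-0.0006, 0.0022, -1.0]] F [-0.22 -0.54 -2.14] w 0.0556
8263 0.0798821777934179 ((546.4197387695312, 255.36505126953125), (99.602783203125, 56.96928024291992), 82.15406799316406)
244 0.03940248819327493 ((568.2476196289062, 240.52349853515625), (113.13862609863281, 47.80392074584961), 54.458858489990234)
shift [119.5 -44.   55.5] turn [ 0.0021  0.0005 -0.0012]
```

View pics/w4.png

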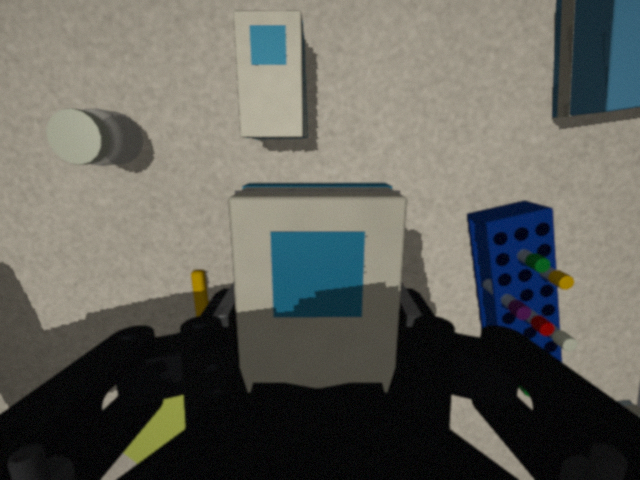

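The wrist camera puts the stack top at (0.5464,0.2554), z=0.080, long axis 82.15°. In the picture it is at (270,75). The top camera's values run about 2 mm lower in x, the same bias it showed on the kit box, so I use the wrist values.

```bash
python3 -m handwheel '[[15,-6,0,0,0,0,-0.3],[45,-16,5,0,0,0,-0.3],[75,-26,25,0,0,0,-0.3],[102,-36,45,0,0,0,-0.3],[118,-41,70,0,0,0,-0.3],[121,-42,95,0,0,0,-0.3],[121,-42,120,0,0,0,-0.3],[121,-42,140,0,0,0,-0.3],[121,-42,152,0,0,0,-0.3],[121,-42,160,0,0,0,-0.3],[121,-42,162,0,0,0,-0.3],[121,-42,162,0,0,0,-0.3],[121,-42,162,0,0,0,-0.3]]'
python3 - <<'E'
from h import *
show()
to([.5464,.2552,.084],-7.85)
im,W,c=cloud("side","s5")
cv2.imwrite("pics/s5c.png",cv2.resize(im[240:370,170:330,::-1],(738,600)))
E
```

```text
t: 8.22
tcp_pos: [0.547, 0.2552, 0.0945]
orientation: [0.755, 0.656, 0.001, 0.001]
contact_force: [-0.1, -0.3, -1.4]
width: 0.0554
t 8.22 tcp [0.547  0.2552 0.0945] R [[0.1404, 0.9901, 0.0035], [0.9901, -0.1404, -0.0002], [0.0003, 0.0035, -1.0]] F [-0.09 -0.26 -1.39] w 0.0554
shift [-0.1 -0.6 10.5] turn [ 0.0035 -0.0003 -0.0039]
```

View pics/s5c.png

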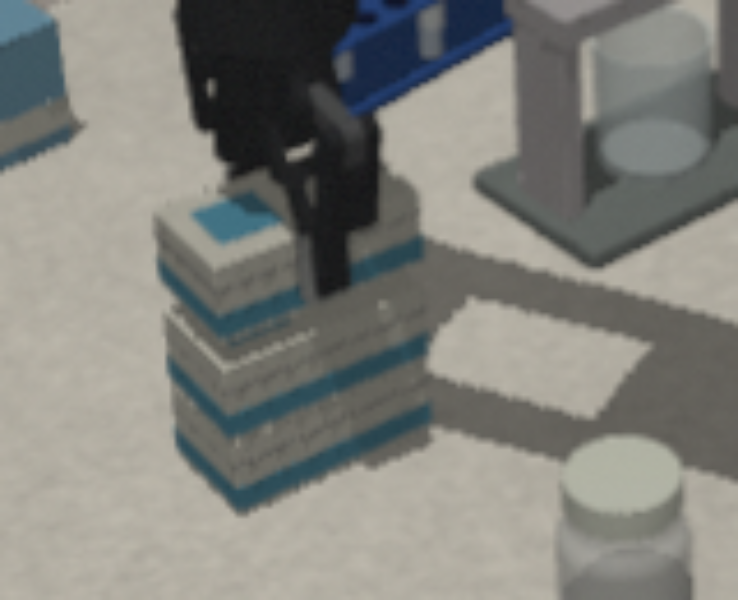

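The kit box hovers about 12 mm over the stack, its front corner at (225,335) right above the stack's at (225,372). Lower it gently.

```bash
python3 -m handwheel '[[0,0,4,0.003,0,0,-0.3],[0,-0.5,8,0.003,0,0,-0.3],[0,-0.5,10,0.003,0,0,-0.3],[0,-0.5,11.5,0.003,0,0,-0.3],[0,-0.5,12.5,0.003,0,0,-0.3],[0,-0.5,12.5,0.003,0,0,-0.3],[0,-0.5,12.5,0.003,0,0,-0.3]]'
python3 - <<'E'
from h import *
show()
E
```

```text
t: 9.15
tcp_pos: [0.5466, 0.2553, 0.0823]
orientation: [0.755, 0.656, 0.0, 0.0]
contact_force: [-1.4, -0.4, 0.4]
width: 0.0554
t 9.15 tcp [0.5466 0.2553 0.0823] R [[0.1404, 0.9901, 0.0009], [0.9901, -0.1404, 0.0002], [0.0004, 0.0009, -1.0]] F [-1.43 -0.4   0.4 ] w 0.0554
```

```bash
python3 -m handwheel '[[0,0,0.7,0,0,0,-0.3],[0,0,0.7,0,0,0,-0.3]]'
```

```text
t: 9.4
tcp_pos: [0.5467, 0.2553, 0.0823]
orientation: [0.755, 0.656, 0.001, 0.0]
contact_force: [-2.5, -0.8, 3.8]
width: 0.0557
```

Contact force went from -1.4 to +3.8 N upward, so the box is seated. Open and retreat.

```bash
python3 -m handwheel '[[0,0,0,0,0,0,0.4],[0,0,0,0,0,0,0.6],[0,0,0,0,0,0,0.9],[0,0,0,0,0,0,1],[0,0,0,0,0,0,1],[0,0,0,0,0,0,1],[0,0,-10,0,0,0,1],[0,0,-30,0,0,0,1],[0,0,-70,0,0,0,1],[0,0,-120,0,0,0,1],[0,0,-160,0,0,0,1],[0,0,-180,0,0,0,1],[0,0,-180,0,0,0,1]]'
python3 - <<'E'
from h import *
show()
im,W,c=cloud("wrist","w6")
q,rc=rect(W,.546,.253,.11,.13); print(len(q),q[:,2].mean(),rc)
im,W,c=cloud("side","s6")
cv2.imwrite("pics/s6c.png",cv2.resize(im[240:370,170:330,::-1],(738,600)))
im,W,c=cloud("top","t6")
# bridge plate
q,rc=rect(W,.599,0,.122,.138); print("bridge",len(q),q[:,2].mean(),rc)
q,rc=rect(W,.508,-.307,.105,.12); print("stand",len(q),q[:,2].mean(),rc)
cv2.imwrite("pics/t6c.png",cv2.resize(im[170:290,230:350,::-1],(600,600)))
E
```

```text
t: 11.02
tcp_pos: [0.5474, 0.2556, 0.2657]
orientation: [0.755, 0.656, 0.004, 0.002]
contact_force: [0.2, -0.3, -0.1]
width: 0.0849
t 11.03 tcp [0.5474 0.2556 0.2657] R [[0.1404, 0.9901, 0.0074], [0.9901, -0.1404, 0.0024], [0.0034, 0.007, -1.0]] F [ 0.2  -0.31 -0.14] w 0.0849
7242 0.11967309826930475 ((546.3206787109375, 254.7484130859375), (100.07087707519531, 56.09968566894531), 81.87245178222656)
bridge 1809 0.13001853641812394 ((594.879150390625, -11.042320251464844), (150.10736083984375, 49.6488151550293), 86.74273681640625)
stand 827 0.11251471205630682 ((508.4403991699219, -307.2691345214844), (64.7533950805664, 65.06766510009766), 70.97552490234375)
```

View pics/s6c.png

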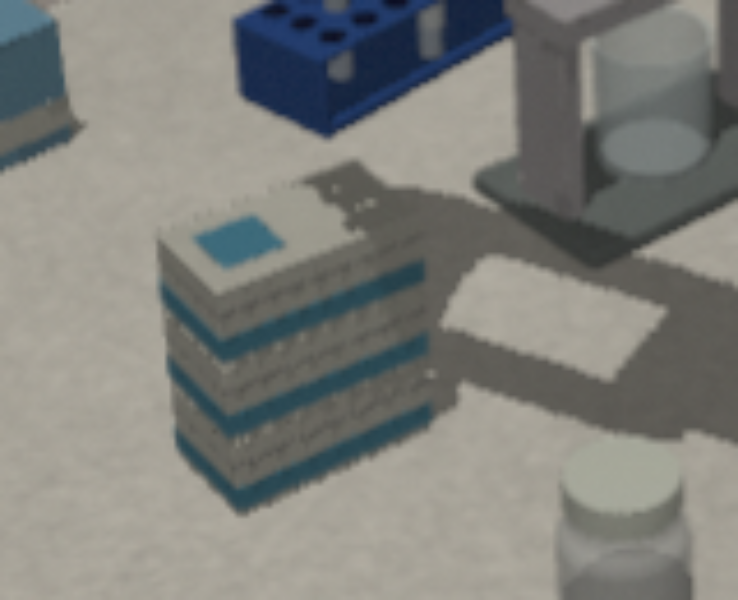

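View pics/t6c.png

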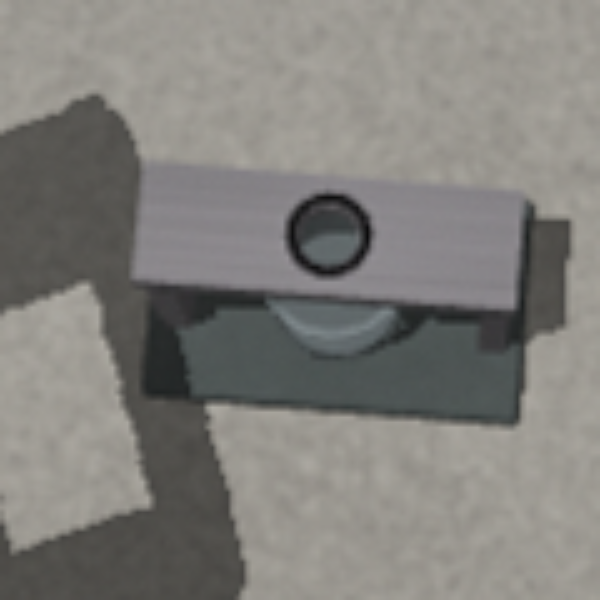

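View pics/w6.png

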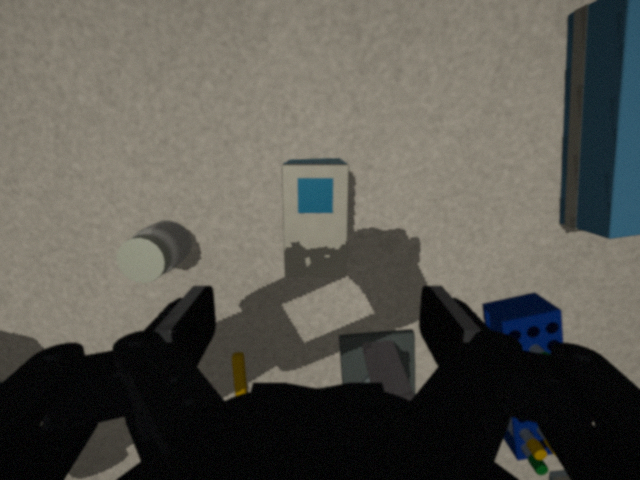

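The stack now shows three boxes in line (front edge near x=225 in the crop). The kit top is at (0.5463,0.2547), z=0.1197, 81.9°, within 1 mm and 0.3° of the box below. The hole is uncovered, at crop (329,235). Next, over the bridge to measure it with the wrist camera.

```bash
python3 - <<'E'
from h import *
to([.597,-.03,.28],-2)
E
```

```text
shift [-275.    90.6  -19.1] turn [-0.0007  0.0006 -0.106 ]
```

```bash
python3 -m handwheel '[[-15,5,-10,0,0,-0.01,1],[-45,15,-19,0,0,-0.03,1],[-90,30,-19,0,0,-0.05,1],[-140,46,-19,0,0,-0.07,1],[-190,63,-19,0,0,-0.09,1],[-240,80,-19,0,0,-0.106,1],[-265,87,-19,0,0,-0.106,1],[-275,90.6,-19,0,0,-0.106,1],[-275,90.6,-19,0,0,-0.106,1],[-275,90.6,-19,0,0,-0.106,1],[-275,90.6,-19,0,0,-0.106,1]]'
cat > hole.py <<'E'
from h import *
def ray(c,uv,z):
    p=cv2.undistortPoints(np.array(uv,float).reshape(-1,1,2),c["K"],c["D"]).reshape(-1,2)
    Rm=cv2.Rodrigues(c["rvec"])[0]; d=np.c_[p,np.ones(len(p))]@Rm; o=-Rm.T@c["tvec"]
    return o+d*((z-o[2])/d[:,2])[:,None]
def hole(im,W,c,u0,v0,rad=60):
    # outer edge of dark ring against the bright plate
    g=cv2.cvtColor(im,cv2.COLOR_RGB2GRAY); m=np.zeros_like(g); cv2.circle(m,(u0,v0),rad,255,-1)
    b=((g<55)&(m>0)).astype(np.uint8)
    cs,_=cv2.findContours(b,cv2.RETR_EXTERNAL,cv2.CHAIN_APPROX_NONE)
    for k in sorted(cs,key=cv2.contourArea)[-2:]:
        if len(k)<8: continue
        e=cv2.fitEllipse(k); w=ray(c,k.reshape(-1,2),.130); f=cv2.minEnclosingCircle((w[:,:2]*1000).astype(np.float32))
        w2=cv2.fitEllipse((w[:,:2]*1000).astype(np.float32)); print("px",np.round(e[0],1),np.round(e[1],1),"world mm",np.round(w2[0],2),np.round(w2[1],1))
E
python3 - <<'E'
from hole import *
show()
im,W,c=cloud("wrist","w7")
q,rc=rect(W,.597,-.011,.122,.138); print("bridge",len(q),q[:,2].mean(),rc)
print([ (k["pixel"],round(k["score"],2)) for k in r.look_for("wrist","guide_mouth")])
u,v=proj(c,[.597,-.011,.13])[0].round().astype(int); print(u,v)
hole(im,W,c,u,v,40)
im2,W2,c2=cloud("top"); u,v=proj(c2,[.595,-.011,.13])[0].round().astype(int); print(u,v)
print("cam pos",-cv2.Rodrigues(c["rvec"])[0].T@c["tvec"])
E
```

```text
t: 12.55
tcp_pos: [0.5969, -0.0287, 0.28]
orientation: [0.719, 0.695, -0.0, -0.0]
contact_force: [0.1, -0.4, 0.3]
width: 0.0854
t 12.55 tcp [ 0.5969 -0.0287  0.28  ] R [[0.0329, 0.9995, -0.0007], [0.9995, -0.0329, -0.0003], [-0.0004, -0.0007, -1.0]] F [ 0.07 -0.43  0.29] w 0.0854
bridge 9027 0.12963432818779205 ((596.660888671875, -11.625961303710938), (150.2451629638672, 48.08715057373047), 86.49320983886719)
[([316.9, 187.1], 0.77)]
317 200
px [347.5 214.5] [ 4.  35.1] world mm [622.84 -24.69] [ 3.5 31.1]
px [316.6 200.8] [35.8 36.1] world mm [596.24 -11.75] [31.  31.5]
295 217
cam pos [0.59896547 0.03612048 0.42236784]
```

View pics/w7.png

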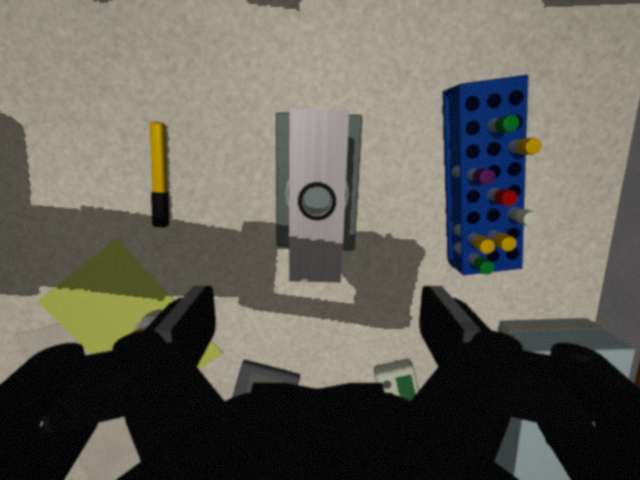

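The hole ring is at pixel (317,201), giving (0.5963,-0.0117); the plate fit gives (0.5967,-0.0116). Now to the probe.

```bash
python3 - <<'E'
from h import *
to([.51,-.32,.30],-2)
E
```

```text
shift [-293.6  -77.2  -19.8] turn [-0.0007  0.0005  0.0013]
```

```bash
python3 -m handwheel '[[-15,-4,-10,0,0,0,1],[-45,-12,-20,0,0,0,1],[-90,-24,-20,0,0,0,1],[-140,-37,-20,0,0,0,1],[-190,-50,-20,0,0,0,1],[-240,-63,-20,0,0,0,1],[-275,-72,-20,0,0,0,1],[-293.6,-77,-20,0,0,0,1],[-293.6,-77,-20,0,0,0,1],[-293.6,-77,-20,0,0,0,1],[-293.6,-77,-20,0,0,0,1]]'
python3 - <<'E'
from hole import *
show()
im,W,c=cloud("wrist","w8")
print([ (k["pixel"],round(k["score"],2)) for k in r.look_for("wrist","probe_grip")])
q,rc=rect(W,.51,-.307,.106,.116,.06); print("stand",len(q),q[:,2].mean(),rc)
q,rc=rect(W,.507,-.304,.184,.192,.04); print("cap",len(q),q.mean(0),rc, cv2.minEnclosingCircle((q[:,:2]*1000).astype(np.float32)))
q,rc=rect(W,.507,-.304,.114,.122,.03); print("flange",len(q),q.mean(0),cv2.minEnclosingCircle((q[:,:2]*1000).astype(np.float32)))
q,rc=rect(W,.545,-.42,.2,.27,.04); print("tall",len(q),q.max(0) if len(q) else 0)
E
```

```text
t: 14.08
tcp_pos: [0.5107, -0.3186, 0.3005]
orientation: [0.718, 0.696, -0.0, 0.0]
contact_force: [-0.1, -0.3, 0.1]
width: 0.0855
t 14.07 tcp [ 0.5107 -0.3186  0.3005] R [[0.0315, 0.9995, -0.0002], [0.9995, -0.0315, -0.0004], [-0.0004, -0.0002, -1.0]] F [-0.05 -0.34  0.13] w 0.0855
[([437.9, 279.7], 0.94), ([362.2, 335.9], 0.92), ([314.7, 206.2], 0.73)]
stand 2961 0.11160170375444799 ((510.2065734863281, -307.3787841796875), (64.1724853515625, 64.22318267822266), 70.88451385498047)
cap 717 [ 0.51002206 -0.30783148  0.18745584] ((510.0478515625, -308.1940612792969), (22.71895980834961, 22.778541564941406), 45.58306121826172) ((510.0168762207031, -308.4154357910156), 11.888980865478516)
flange 323 [ 0.51033733 -0.30087205  0.1175752 ] ((512.2064819335938, -311.0963134765625), 20.55018424987793)
tall 1541 [ 0.56233692 -0.41010856  0.24657088]
```

View pics/w8.png

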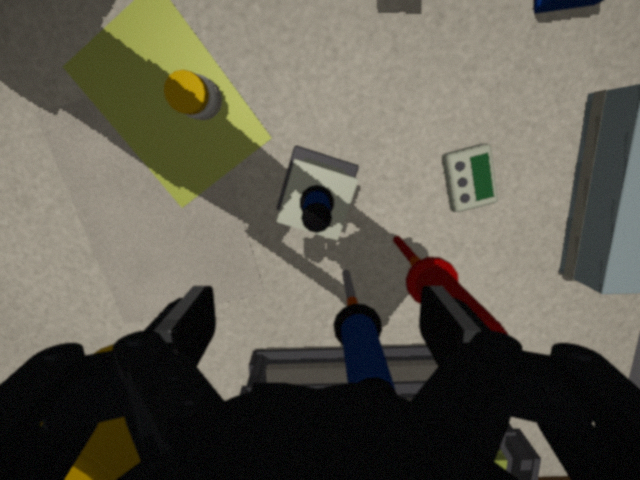

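In the wrist picture the small blue probe in the stand is at (315,210), the tall blue at (360,335) and the red at (435,280). The cap fit is (0.510,-0.308), 24 mm across, z=0.1875; the stand plate centre (0.5102,-0.3074) agrees. Descend to grip.

```bash
python3 -m handwheel '[[10.6,-1,0,0,0,0,1],[10.6,-1,30,0,0,0,1],[10.6,-1,70,0,0,0,1],[10.6,-1,105,0,0,0,1],[10.6,-1,135,0,0,0,1],[10.6,-1,155,0,0,0,1],[10.6,-1,166,0,0,0,1],[10.6,-1,169.5,0,0,0,1],[10.6,-1,169.5,0,0,0,1],[10.6,-1,169.5,0,0,0,1]]'
python3 - <<'E'
from hole import *
show()
to([.510,-.308,.131],-2)
im,W,c=cloud("side","s9")
cv2.imwrite("pics/s9c.png",cv2.resize(im[130:260,370:490,::-1],(553,600)))
E
```

```text
t: 15.42
tcp_pos: [0.5105, -0.3087, 0.1322]
orientation: [0.718, 0.696, -0.0, 0.001]
contact_force: [0.3, 0.3, -0.1]
width: 0.0853
t 15.43 tcp [ 0.5105 -0.3087  0.1322] R [[0.0317, 0.9995, 0.0014], [0.9995, -0.0317, -0.0018], [-0.0017, 0.0015, -1.0]] F [ 0.29  0.26 -0.07] w 0.0853
shift [ 0.6 -0.5  1.2] turn [0.0015 0.0017 0.0032]
```

View pics/s9c.png

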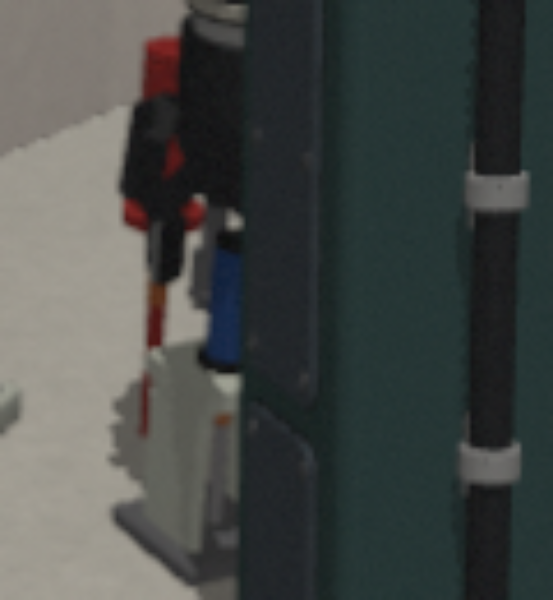

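The handle is at about (225,300) in the crop, to the right of one finger and clear of it; the arm hides the rest. Close.

```bash
python3 -m handwheel '[[0.6,-0.5,1,0,0,0,0.5],[0.6,-0.5,1,0,0,0,0],[0.6,-0.5,1,0,0,0,-0.3],[0.6,-0.5,1,0,0,0,-0.6],[0.6,-0.5,1,0,0,0,-0.8],[0.6,-0.5,1,0,0,0,-0.8],[0.6,-0.5,1,0,0,0,-0.8],[0.6,-0.5,1,0,0,0,-0.8],[0.6,-0.5,1,0,0,0,-0.8]]' 40
python3 - <<'E'
from hole import *
show()
E
```

```text
t: 16.6
tcp_pos: [0.51, -0.3081, 0.1312]
orientation: [0.718, 0.696, -0.0, 0.001]
contact_force: [0.3, -0.4, 0.7]
width: 0.0229
t 16.6 tcp [ 0.51   -0.3081  0.1312] R [[0.0318, 0.9995, 0.0016], [0.9995, -0.0318, -0.0019], [-0.0018, 0.0016, -1.0]] F [ 0.29 -0.37  0.7 ] w 0.0229
```

```bash
python3 -m handwheel '[[0,0,-5,0,0,0,-0.8],[0,0,-15,0,0,0,-0.8],[0,0,-35,0,0,0,-0.8],[0,0,-60,0,0,0,-0.8],[0,0,-85,0,0,0,-0.8],[0,0,-110,0,0,0,-0.8],[0,0,-135,0,0,0,-0.8],[0,0,-155,0,0,0,-0.8],[0,0,-165,0,0,0,-0.8],[0,0,-170,0,0,0,-0.8],[0,0,-170,0,0,0,-0.8],[0,0,-170,0,0,0,-0.8]]'
python3 - <<'E'
from hole import *
show()
im,W,c=cloud("wrist","w10")
im,W,c=cloud("side","s10")
print([ (k["pixel"],round(k["score"],2)) for k in r.look_for("side","probe_tip")])
to([.5964,-.0117,.30],-2)
E
```

```text
t: 18.1
tcp_pos: [0.5095, -0.3076, 0.3001]
orientation: [0.718, 0.696, -0.0, 0.0]
contact_force: [-0.0, 0.9, -0.9]
width: 0.0231
t 18.1 tcp [ 0.5095 -0.3076  0.3001] R [[0.0318, 0.9995, -0.0001], [0.9995, -0.0318, -0.0007], [-0.0007, -0.0, -1.0]] F [-0.03  0.87 -0.87] w 0.0231
[([424.1, 139.8], 0.58), ([402.9, 165.4], 0.57), ([307.5, 260.2], 0.44)]
shift [2.986e+02 7.730e+01 1.000e-01] turn [0.0004 0.001  0.0031]
```

View pics/w10.png

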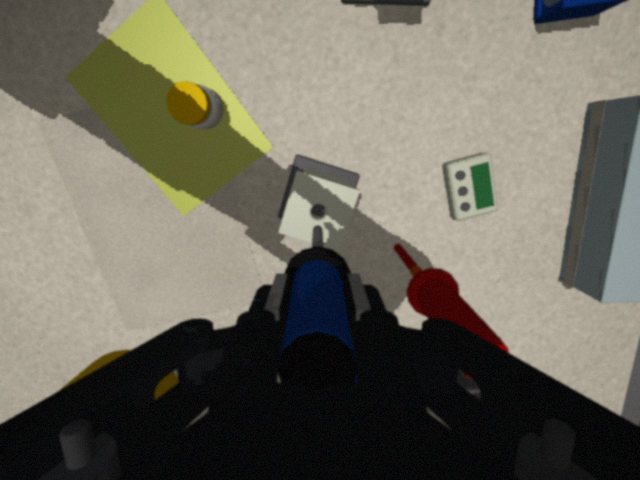

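View pics/s10.png

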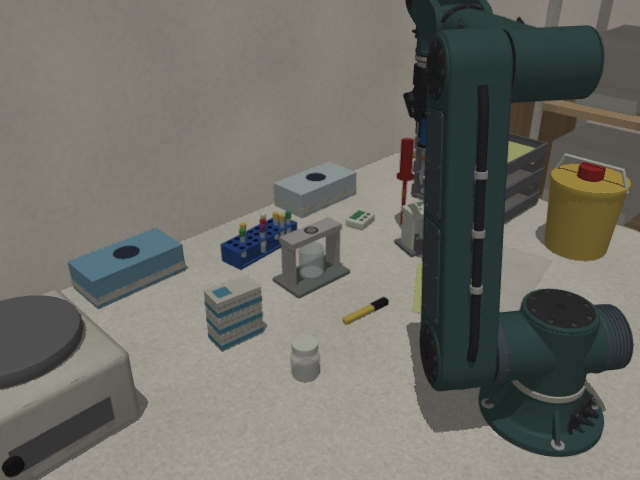

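The probe is in the gripper and upright; the stem tip is near (317,232) in the wrist view and the stand hole at (318,211) is empty. Carry it to above the hole.

```bash
python3 -m handwheel '[[8,2,-3,0,0,0,-0.8],[25,6,-8,0,0,0,-0.8],[55,14,-10,0,0,0,-0.8],[90,23,-10,0,0,0,-0.8],[130,34,-10,0,0,0,-0.8],[170,44,-10,0,0,0,-0.8],[210,54,-10,0,0,0,-0.8],[245,63,-10,0,0,0,-0.8],[270,70,-10,0,0,0,-0.8],[288,74.6,-10,0,0,0,-0.8],[296,76.7,-10,0,0,0,-0.8],[298.6,77.3,-10,0,0,0,-0.8],[298.6,77.3,-10,0,0,0,-0.8],[298.6,77.3,-10,0,0,0,-0.8],[298.6,77.3,-10,0,0,0,-0.8]]'
python3 - <<'E'
from hole import *
show()
im,W,c=cloud("wrist","w11")
cv2.imwrite("pics/w11c.png",cv2.resize(im[130:300,230:400,::-1],(600,600)))
t=r.observe()["tcp_pos"]
print("expected tip px",proj(c,[t[0],t[1],t[2]-.119]),"band",proj(c,[t[0],t[1],t[2]-.049]))
print("hole px",proj(c,[.5964,-.0117,.13]))
im,W,c=cloud("side","s11")
cv2.imwrite("pics/s11c.png",cv2.resize(im[100:300,240:400,::-1],(480,600)))
print("side exp grip/flange/tip/mouth",proj(c,[[t[0],t[1],t[2]+.019],[t[0],t[1],t[2]+.019-.038],[t[0],t[1],t[2]-.119],[.5964,-.0117,.13]]))
im,W,c=cloud("top","t11")
E
```

```text
t: 20.12
tcp_pos: [0.5963, -0.0123, 0.3102]
orientation: [0.719, 0.695, -0.0, 0.001]
contact_force: [0.2, -0.4, -0.8]
width: 0.0231
t 20.12 tcp [ 0.5963 -0.0123  0.3102] R [[0.0328, 0.9995, 0.0004], [0.9995, -0.0328, -0.0011], [-0.0011, 0.0004, -1.0]] F [ 0.17 -0.42 -0.77] w 0.0231
expected tip px [[317.88211099 228.5247193 ]] band [[318.00218239 257.08681342]]
hole px [[317.92822227 212.69100377]]
side exp grip/flange/tip/mouth [[309.52079631 148.99331488]
 [309.77333941 165.29723757]
 [310.40289547 206.13822124]
 [310.57458321 229.81572461]]
```

View pics/w11c.png

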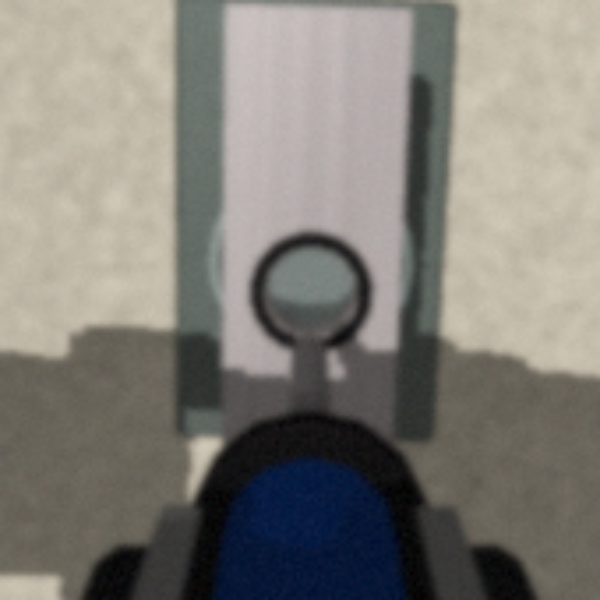

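View pics/s11c.png

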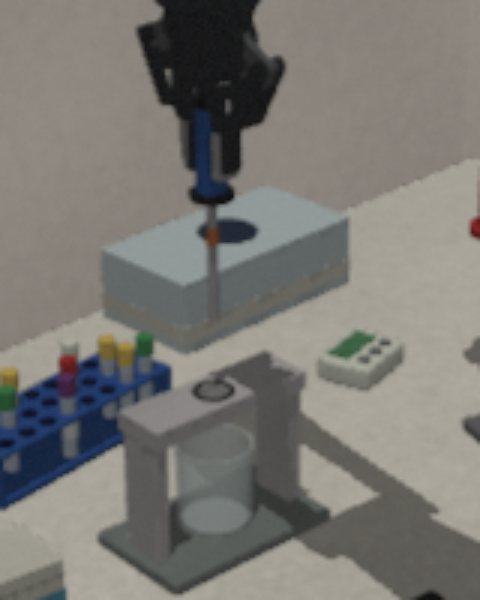

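View pics/t11.png

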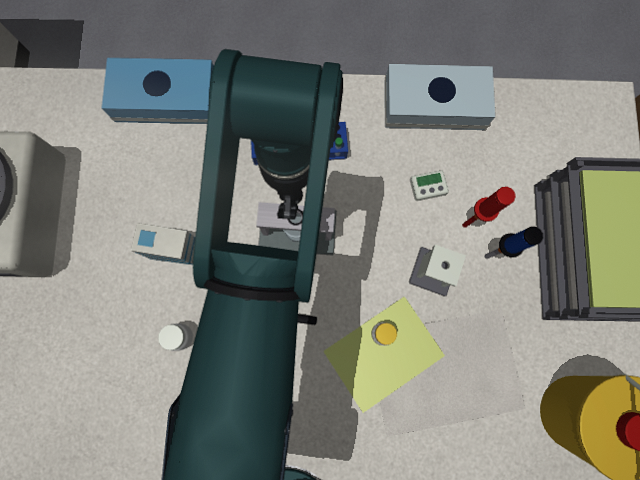

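The probe is over the hole. In the side crop the stem is vertical and the tip is at full-image (311,206), against (310.4,206.1) expected. In the wrist view the tip is at (318,226) against (317.9,228.5), and the hole at (318,212) is where predicted. Lower to just above the hole and recheck.

```bash
python3 -m handwheel '[[0.5,0,8,0,0,0,-0.8],[0.5,0,20,0,0,0,-0.8],[0.5,0,32,0,0,0,-0.8],[0.5,0,40,0,0,0,-0.8],[0.5,0,44,0,0,0,-0.8],[0.5,0,44,0,0,0,-0.8],[0.5,0,44,0,0,0,-0.8],[0.5,0,44,0,0,0,-0.8]]'
python3 - <<'E'
from hole import *
show()
im,W,c=cloud("wrist","w12")
cv2.imwrite("pics/w12c.png",cv2.resize(im[160:280,258:378,::-1],(600,600),interpolation=cv2.INTER_CUBIC))
t=r.observe()["tcp_pos"]
print("expected tip px",proj(c,[t[0],t[1],t[2]-.119]),"hole px",proj(c,[.5964,-.0117,.13]))
im,W,c=cloud("side","s12")
cv2.imwrite("pics/s12c.png",cv2.resize(im[150:270,250:370,::-1],(600,600),interpolation=cv2.INTER_CUBIC))
print("side exp grip/flange/tip/mouth",proj(c,[[t[0],t[1],t[2]+.019],[t[0],t[1],t[2]+.019-.038],[t[0],t[1],t[2]-.119],[.5964,-.0117,.13]]))
to([.5964,-.0117,.179],-2)
E
```

```text
t: 21.28
tcp_pos: [0.5966, -0.0115, 0.2668]
orientation: [0.718, 0.696, 0.0, 0.001]
contact_force: [0.0, -0.5, -0.8]
width: 0.0229
t 21.27 tcp [ 0.5966 -0.0115  0.2668] R [[0.0322, 0.9995, 0.0016], [0.9995, -0.0322, -0.0011], [-0.0011, 0.0016, -1.0]] F [ 0.01 -0.49 -0.83] w 0.0229
expected tip px [[317.65094014 228.62479192]] hole px [[317.49066251 223.72017679]]
side exp grip/flange/tip/mouth [[309.52333582 167.66945251]
 [309.77116729 183.47023091]
 [310.38970471 223.09422701]
 [310.57458321 229.81572461]]
shift [-0.1 -0.2 87.6] turn [0.0012 0.0011 0.0026]
```

View pics/w12c.png

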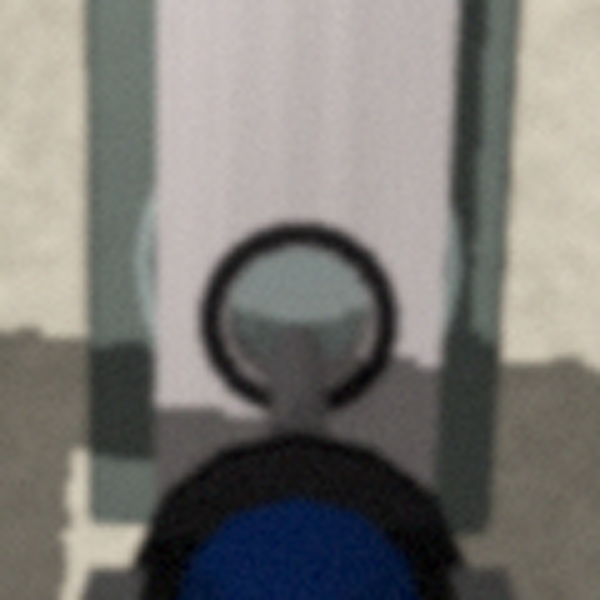

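View pics/s12c.png

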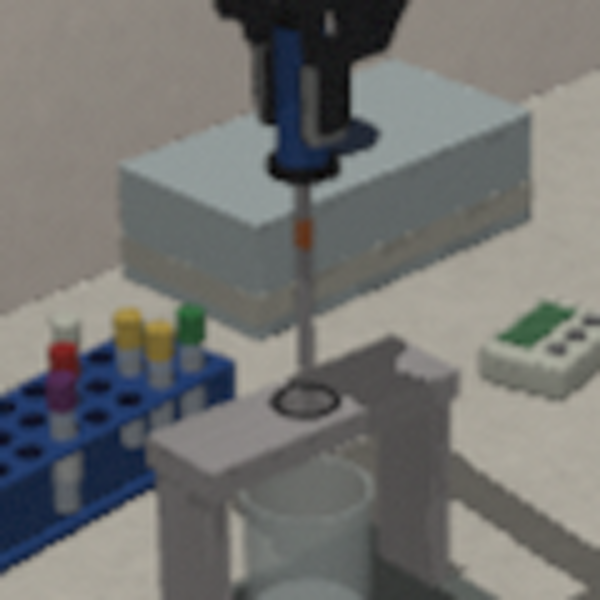

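The tip is about 18 mm above the plate. In the side crop it is at (307,365) over the ring centre (307,400); in the wrist crop the stem is at x=298 and the ring at 299. It is centred, so lower it slowly.

```bash
python3 -m handwheel '[[0,0,5,0,0,0,-0.8],[0,0,12,0,0,0,-0.8],[0,0,20,0,0,0,-0.8],[0,0,28,0,0,0,-0.8],[0,0,36,0,0,0,-0.8],[0,0,44,0,0,0,-0.8],[0,0,52,0,0,0,-0.8],[0,0,60,0,0,0,-0.8],[0,0,67,0,0,0,-0.8],[0,0,74,0,0,0,-0.8],[0,0,80,0,0,0,-0.8],[0,0,84,0,0,0,-0.8],[0,0,86.5,0,0,0,-0.8],[0,0,87.6,0,0,0,-0.8],[0,0,87.6,0,0,0,-0.8],[0,0,87.6,0,0,0,-0.8],[0,0,87.6,0,0,0,-0.8],[0,0,87.6,0,0,0,-0.8]]'
python3 - <<'E'
from hole import *
show()
to([.5964,-.0117,.179],-2)
im,W,c=cloud("wrist","w13")
cv2.imwrite("pics/w13c.png",cv2.resize(im[180:300,258:378,::-1],(600,600),interpolation=cv2.INTER_CUBIC))
im,W,c=cloud("side","s13")
cv2.imwrite("pics/s13c.png",cv2.resize(im[185:285,260:360,::-1],(600,600),interpolation=cv2.INTER_CUBIC))
print(proj(c,[[.5964,-.0117,.198],[.5964,-.0117,.137],[.5964,-.0117,.13],[.5964,-.0117,.06]]))
E
```

```text
t: 23.62
tcp_pos: [0.5966, -0.0116, 0.1791]
orientation: [0.718, 0.696, 0.0, 0.001]
contact_force: [0.6, 0.3, -1.5]
width: 0.0231
t 23.62 tcp [ 0.5966 -0.0116  0.1791] R [[0.0323, 0.9995, 0.0013], [0.9995, -0.0323, -0.0011], [-0.0011, 0.0013, -1.0]] F [ 0.62  0.31 -1.48] w 0.0231
shift [-0.1 -0.2  0.1] turn [0.0013 0.0011 0.0026]
[[310.16647129 203.49090042]
 [310.53351676 227.16135055]
 [310.57458321 229.81572461]
 [310.97397401 255.69467792]]
```

View pics/w13c.png

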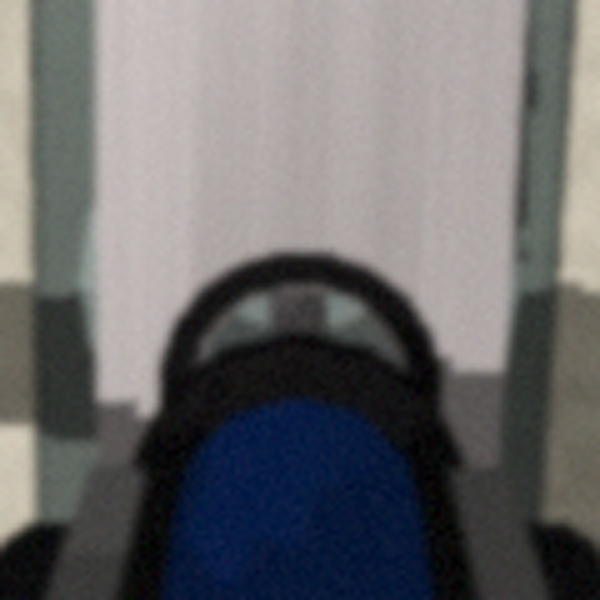

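View pics/s13c.png

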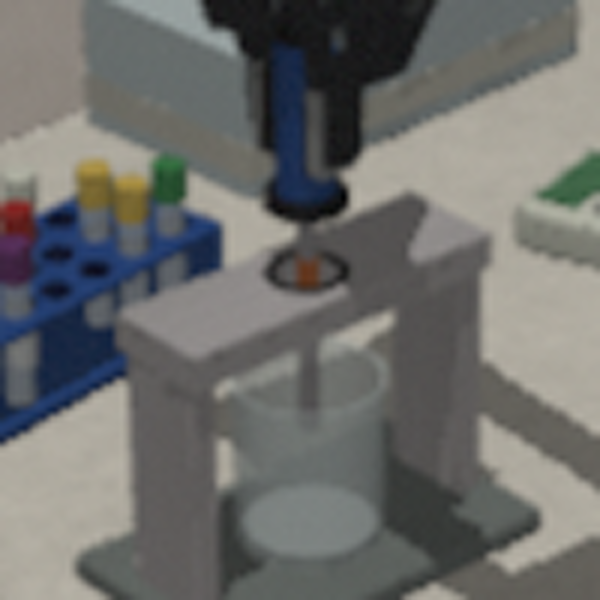

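The band sits in the ring: orange at side crop (308,270), ring centre (307,270). The tip is at full-image row 256 against 255.7 expected. In the wrist crop the stem is at x=300, the ring centre. Hold.

```bash
python3 -m handwheel '[[0,0,0,0,0,0,-0.8],[0,0,0,0,0,0,-0.8],[0,0,0,0,0,0,-0.8],[0,0,0,0,0,0,-0.8],[0,0,0,0,0,0,-0.8],[0,0,0,0,0,0,-0.8],[0,0,0,0,0,0,-0.8],[0,0,0,0,0,0,-0.8],[0,0,0,0,0,0,-0.8],[0,0,0,0,0,0,-0.8],[0,0,0,0,0,0,-0.8],[0,0,0,0,0,0,-0.8],[0,0,0,0,0,0,-0.8],[0,0,0,0,0,0,-0.8],[0,0,0,0,0,0,-0.8],[0,0,0,0,0,0,-0.8],[0,0,0,0,0,0,-0.8],[0,0,0,0,0,0,-0.8],[0,0,0,0,0,0,-0.8],[0,0,0,0,0,0,-0.8]]'
python3 -m handwheel '[[0,0,0,0,0,0,-0.8],[0,0,0,0,0,0,-0.8],[0,0,0,0,0,0,-0.8],[0,0,0,0,0,0,-0.8],[0,0,0,0,0,0,-0.8],[0,0,0,0,0,0,-0.8],[0,0,0,0,0,0,-0.8],[0,0,0,0,0,0,-0.8]]'
python3 - <<'E'
from hole import *
show()
im,W,c=cloud("side","s14")
cv2.imwrite("pics/s14c.png",cv2.resize(im[180:380,180:380,::-1],(600,600),interpolation=cv2.INTER_CUBIC))
E
```

```text
t: 26.22
tcp_pos: [0.5966, -0.0117, 0.179]
orientation: [0.718, 0.696, 0.0, 0.001]
contact_force: [-0.0, -0.2, -0.9]
width: 0.0227
t: 27.22
tcp_pos: [0.5966, -0.0117, 0.179]
orientation: [0.718, 0.696, 0.0, 0.001]
contact_force: [0.5, -0.2, -0.9]
width: 0.0229
t 27.23 tcp [ 0.5966 -0.0117  0.179 ] R [[0.0323, 0.9995, 0.0011], [0.9995, -0.0323, -0.0012], [-0.0011, 0.0012, -1.0]] F [ 0.48 -0.21 -0.89] w 0.0229
```

View pics/s14c.png

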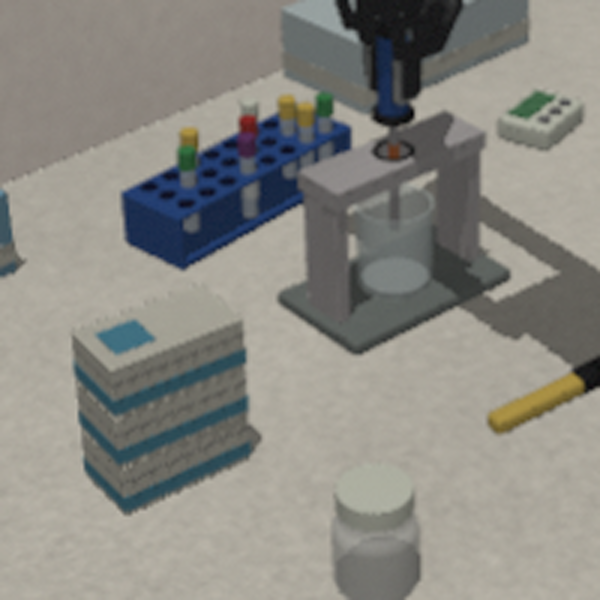

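The stack is square (around (165,400) in the crop), the band is still centred in the ring at (395,150), and the bystanders in view are undisturbed. Hand in.

```bash
python3 -c "
from cell import r
print(r.job_done()); o=r.observe(); print(o['t'],o['tcp_pos'])"
```

```text
the job is handed in; nothing more can be done
None
the job is handed in; nothing more can be done
```

I stacked the kit box and left the probe held in the guide hole. I handed the job in at about 27 s, and it reported no verdict.

- **Kit box:** I set it down by contact (about 4 N) and released it. The wrist camera then showed its top at (0.5463, 0.2547), z = 0.1197. That is within 1 mm and 0.3° of the box below.
- **Probe:** I took the small blue one out of the white stand; the tall blue and red ones were larger look-alikes. I lowered it through the hole and held it for over 3 s at TCP (0.5966, -0.0117, 0.179). The hole measured (0.5964, -0.0117), and the side view showed the band in the ring with the stem upright.
- **Contact and bystanders:** The wrist force stayed near the probe's weight throughout the lowering and hold. In the last side picture the rack, timer, marker and jar looked undisturbed; the pot was outside that crop, and I last saw it in place in the earlier top view.
- **Disagreements:** The top camera read about 2 mm lower in x than the wrist camera, so I used the wrist values. Before insertion, the wrist view had the tip about 2 pixels off its predicted spot, while the side view agreed within 1 pixel.

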